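# Set the bypass valve and hold the zone valve open

### The job

The pre-piped heating board is ready for flushing: first turn the black scale sleeve of the bypass valve until its pointer clicks in at number 4, and let go of it. Then pull the steel tab of the zone valve's spring-return slide out of the actuator until its small pointer stands level with the grey clip on the rail, and hold it there: the program finishes while still holding the tab at the clip. Do not shift the clip, and leave the screwdriver, the jar and the brass tee alone.

Things in the scene. Friction and masses are not known exactly. Their poses are not given: they have to be found in the camera images.
- manifold: Fixed pre-piped board, plywood 180 (x) x 520 (y) x 18 mm, 22 mm copper pipe along its y axis 52 mm up. Origin at bench height under the zone valve's aluminium actuator head (84 x 70 mm, top 135 mm above the bench); z up. Bypass valve with black sleeve at y = +130 mm; pull slide from y = -97 mm, pulled towards the board's -y.
- sleeve_top (a point): Top centre of the black knurled sleeve, on its upright axis, 137 mm above the bench. Cylinder 42 mm diameter, 44 mm tall, on a white scale plate (104 mm diameter, top 92 mm above the bench). A pointer nib at its foot reaches 30.5 mm from the axis, top 100 mm above the bench; a white line on the top points the same way. Axes as the board's.
- number_4 (a point): Centre of number 4 on the white plate, 42.5 mm from the sleeve's axis. Numbers 1 to 6 stand 25 degrees apart on the plate's board +x side, growing clockwise seen from above: 1 lies 62.5 degrees anticlockwise of the board's +x direction, 4 lies 12.5 degrees clockwise of it. Axes as the board's.
- sleeve (a joint): Sleeve angle in rad, growing clockwise seen from above: number n is at (n - 1) x 0.4363 (1 at 0, 4 at 1.309, 6 at 2.182). It snaps into a detent at each number; about 0.05 N m takes it over to the next. Starts clicked in at 1, 2 or 3.
- pull_top (a point): Top centre of the slide's upright steel tab: 34 mm wide (board x), 12 mm thick (board y, the pull direction), from 85 to 157 mm above the bench. A 10 mm rod (top 100 mm above the bench) runs from it to board +y into the actuator head, whose face is 62 mm from the tab's centre when home. The copper pipe passes beneath. Axes as the board's.
- pull (a joint): How far the slide is pulled out, in m: 0 home, end stop at 0.056, along the board's -y. A spring pulls it home: 4 N when home, growing by 2 N per 10 mm.
- pointer_tip (a point): Tip of the slide's pointer, a 4 mm wide steel finger that sticks out from the tab's foot towards the board's +x (26 mm from the rod's axis, 97 mm above the bench) and moves with the tab; it is level with the middle of the tab's thickness. Axes as the board's.
- clip_mark (a point): The mark: middle of the inner top edge of the grey clip (16 x 10 x 12 mm, 10 mm along board y, thin line across its middle), stiff on the steel rail beside the slide, 97 mm above the bench, 2 mm beyond the pointer's tip in board x, at 20 to 45 mm of slide travel. The pointer is at the mark when their positions along board y agree. Axes as the board's.
- screwdriver: Loose screwdriver, 200 mm long, lying on the bench on the board's +x side. Bystander.
- jar: Loose closed jar of jointing paste, 64 mm diameter, 75 mm tall, on the board's -x side, towards the robot. Bystander.
- tee: Loose brass tee fitting, 70 mm long, 32 mm tall, lying on the board's +x side. Bystander.

How it is judged:
By the outcome, as a careful person would: the job done as asked, in the order asked, and still so for the second after the job is handed in, while the arm keeps its last pose, push and grip.
It also fails if it takes over 51 s, if anything falls off the work surface, if the arm or the gripper's body presses on something with over 40 N, if the wrist force passes 120 N, or if a joint passes its speed limit or range.

### The arm

A 7-joint arm with a two-finger parallel gripper is mounted at the origin on the work surface. World frame = base frame: x ahead of the robot, y to its left, z up, the work surface at z = 0. Lengths are in m, angles in rad, forces in N, time in s.
With the tool pointing down it reaches from about 0.425 to 0.925 m from the base axis. Payload 6.8 kg.
Tool frame: the origin (TCP) lies at the very end of the fingers, on their centre line; the grasp point (between the pads) lies 19 mm behind it (grip_point_offset is the distance from the TCP to the grasp point, in m); z points along the fingers, y is the line along which they close (so a half turn about z gives the same grasp; the last joint's range is limited). The gripper opens to 85 mm and grips with 20 to 120 N. Pads are 22 mm wide; open, the fingers measure 114 mm over their backs; the gripper's body (76 mm by 85 mm) begins 54 mm behind the grasp point. The pads swing forward as they close: fully open they stand 13 mm farther back than shut.
Start: joints at [1.141, 0.477, 0.022, 1.555, -0.011, 1.109, -0.083], TCP at [0.213, -0.64, 0.231] pointing down, gripper open.
Joint ranges: [-2.96, 2.96], [-0.34, 2.1], [-1.41, 1.46], [0.24, 2.44], [-1.37, 4.51], [0.17, 1.92], [-2.96, 2.96]. Speed limits (rad/s): [2.39, 2.39, 3.14, 3.14, 3.14, 3.14, 3.14].

### API

Orientations are given as a unit quaternion [w, x, y, z].
In Python, from station import * gives the robot as it stands.
- The arm moves only by the tool carry_out, never from a script. Its argument "rows" is text: rows parted by semicolons, each of 4 numbers parted by spaces: the shift along the world's x, y, z in mm, then the turn about the world's z in degrees. In form: dx dy dz yaw; .... A call has 1 to 10 rows; each row shifts and turns the commanded pose from where the row before left it; what a row does not reach is not made up. A row lasts 1/8 s, in which the tool goes at most 62.5 mm and 10.7 degrees, less where a joint would pass 70% of its speed; a pose out of reach is approached as far as the arm can. A call is refused whole if a number of a shift passes 62.5 or a number of a turn 10.7, either way. A call with a gripper value outside its range is refused whole. "claw" is the finger opening in mm, from 0 to 85.4, set as the call begins (left out, the last holds). The fingers move at their own pace and stop on an object; "force" is the grip in N (left out, the last holds). Time passes only in rows, so rows that do not move let the fingers close. It gives the time, the measured TCP pose, the force, the opening and the grip force at its end, in the units of the state.
- get_obs(): the state, without advancing time (a new reading comes with each control period).
- read_camera(name): name is "scene" or "top" or "wrist"; returns a dict with "img" (420x560x3 uint8, blue, green, red), "fov_y" (degrees; the focal length in pixels is half the picture's height over the tangent of half this angle, whatever the lens; pixels are square), "cx", "cy" (the principal point, pixels), "world_to_cam" (4x4, takes a point from world to camera coordinates). Camera axes: x right, y up, looking along -z (the intrinsics and any distortion apply to the point x, -y, -z); pixel columns grow to the right and rows downward; lengths in m; the calibration is good to about 2 mm. A picture is of the moment at which its call begins. There is no depth.
- hand_in(): hands the job in; it is judged then, once.
Trained networks look in the newest picture that a camera, given by its name, has taken for a name from the list of things; names that differ only in an ending like _2 or _b are one class to them, and where a whole thing is asked for, a point or a joint stands for the part that bears it (a point fixed in the world has none). Each returns a list of dicts, best first, with "confidence" (0 to 1); they miss things now and then, are a little off and sometimes report something else, mostly with a low value. They report only what shows in the picture. A call takes as long as a camera call.
- recognise(camera, thing): "centre" ([column, row] in pixels, amid what is visible of it).
- outline_of(camera, thing): "pixels" (420x560 bool, what is visible of it) and "centre" ([column, row] in pixels, amid what is visible of it).
- place_of(camera, thing): "centre" ([column, row] in pixels: a listed point, or the origin of a listed thing).
The state is a dict: "t": time; "q": joint angles; "joint_vel": joint speeds; "joint_torque": joint torques, N m; "eef_pos": TCP position; "tool_rot": TCP orientation; "contact_force": force on the tool from outside, world axes, zero at the start; "torque": the same for the moment, N m; "gripper_width": opening from 0.0 (shut) to 1.0 (fully open); "grasp_force": force on a finger pad.
Only numpy, scipy, OpenCV 4.12 (cv2) and the standard library are available. Lean on these libraries where they do the work, as an engineer would, in place of code of your own. Each camera call takes 0.05 s, during which the arm holds its last target. There are 200 camera calls.

## Working session

There is one attempt and no reset: what is moved stays moved. The work goes in short steps, Python scripts to look and compute and a tool call to move; the robot and the scene stay as the last step left them, time stands still between calls to the robot, and variables do not carry over. Pictures are saved under pics/ and viewed, at most 10 in all, crops included, and the job is handed in when it is done.

Besides the shell and the picture viewer there is one more tool, called after "Call:" as name(argument=value, ...), one argument or row to a line, values as JSON. carry_out: Moves the arm, as the interface text tells. Its arguments: {"type":"object","properties":{"rows":{"type":"string"},"claw":{"type":"number"},"force":{"type":"number"}},"required":["rows"]}

```bash
mkdir -p pics; cat > h.py <<'E'
from station import *
import numpy as np, cv2
def ray(c,px):
    f=210/np.tan(np.radians(c["fov_y"])/2); M=np.array(c["world_to_cam"]); R=M[:3,:3]; o=-R.T@M[:3,3]
    d=R.T@np.array([(px[0]-c["cx"])/f,-(px[1]-c["cy"])/f,-1]); return o,d
def at_z(c,px,z):
    o,d=ray(c,px); return o+d*(z-o[2])/d[2]
def proj(c,p):
    f=210/np.tan(np.radians(c["fov_y"])/2); M=np.array(c["world_to_cam"]); q=M[:3,:3]@np.array(p)+M[:3,3]
    return np.array([c["cx"]+f*q[0]/-q[2], c["cy"]-f*q[1]/-q[2]])
E
python3 - <<'E'
from h import *
o=get_obs(); print(o["t"],o["eef_pos"],o["tool_rot"],o["gripper_width"])
Z=dict(manifold=0,sleeve_top=.137,number_4=.092,pull_top=.157,pointer_tip=.097,clip_mark=.097,screwdriver=.01,jar=.0,tee=.0)
for n in ("top","scene"):
    c=read_camera(n); cv2.imwrite(f"pics/{n}0.png",c["img"]); print(n,c["fov_y"],[k for k in c if k not in("img",)], ray(c,(280,210)))
    for k,z in Z.items():
        for r in place_of(n,k)[:2]: print(n,k,round(r["confidence"],2),np.round(r["centre"],1),np.round(at_z(c,r["centre"],z),4))
E
```

```text
0.0 [ 0.2132552  -0.63980172  0.23033503] [-8.86423041e-04  9.87087696e-01  1.60178167e-01 -2.20519881e-04] 1.0043325438094741
top 44.297138911891516 ['fov_y', 'cx', 'cy', 'world_to_cam'] (array([0.50424387, 0.01900592, 1.04327293]), array([ 9.45372398e-02, -6.93076892e-04, -9.95545878e-01]))
top manifold 0.81 [282.8 245. ] [0.5324 0.0131 0.    ]
top manifold 0.22 [337.2 241.5] [ 0.5387 -0.0968  0.    ]
top sleeve_top 0.8 [209.1 246.9] [0.5262 0.143  0.137 ]
top number_4 0.59 [214.5 221.4] [0.5742 0.1395 0.092 ]
top pull_top 0.81 [339.9 242.3] [ 0.5321 -0.084   0.157 ]
top pointer_tip 0.85 [334.  228.9] [ 0.5586 -0.0806  0.097 ]
top clip_mark 0.61 [340.1 242.2] [ 0.5342 -0.0913  0.097 ]
top clip_mark 0.39 [344.9 225.2] [ 0.5653 -0.1007  0.097 ]
top screwdriver 0.75 [213.8 175.4] [0.6736 0.1519 0.01  ]
top jar 0.71 [272.7 327.9] [0.3683 0.0343 0.    ]
top tee 0.89 [331.  157.8] [ 0.7103 -0.0871  0.    ]
scene 50.664273931123 ['fov_y', 'cx', 'cy', 'world_to_cam'] (array([1.15605093, 0.15742676, 0.69223226]), array([-0.69121255, -0.18768462, -0.69839711]))
scene manifold 0.94 [294.1 235.8] [0.54   0.0191 0.    ]
scene manifold 0.72 [245.7 168.2] [ 0.3455 -0.1473  0.    ]
scene number_4 0.74 [357.  223.8] [0.5665 0.1459 0.092 ]
scene number_4 0.51 [354.6 304.9] [0.745  0.1632 0.092 ]
scene pull_top 0.97 [245.3 169.2] [ 0.5324 -0.0781  0.157 ]
scene pointer_tip 0.95 [243.4 202.5] [ 0.5622 -0.0775  0.097 ]
scene clip_mark 0.39 [231.3 200.5] [ 0.5619 -0.1025  0.097 ]
scene screwdriver 0.66 [351.4 300.6] [0.6811 0.1573 0.01  ]
scene jar 0.97 [315.3 188.7] [0.3833 0.0351 0.    ]
scene tee 0.95 [221.4 291.4] [ 0.7075 -0.0833  0.    ]
```

View pics/top0.png

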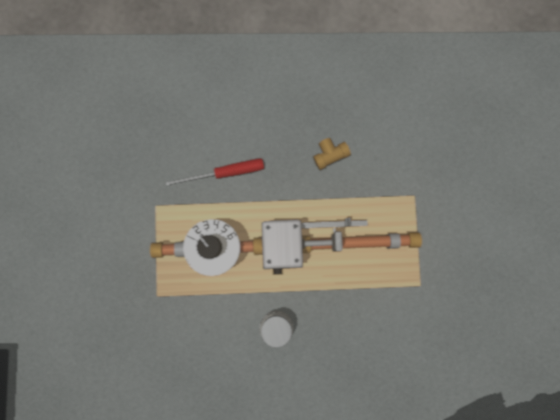

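View pics/scene0.png

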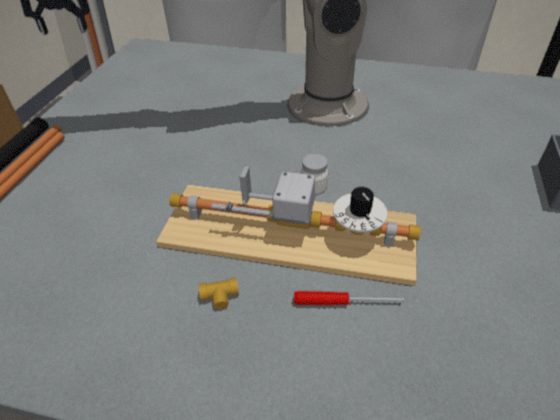

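```bash
python3 - <<'E'
from h import *
from scipy.optimize import least_squares
P=dict(manifold=(0,0,0),sleeve_top=(0,.13,.137),number_4=(.0425*np.cos(np.radians(12.5)),.13-.0425*np.sin(np.radians(12.5)),.092),pull_top=(0,-.097,.157),pointer_tip=(.026,-.097,.097))
obs=[]; cams={}; clip=[]
for n in ("top","scene"):
    c=cams[n]=read_camera(n)
    for k in P:
        for r in place_of(n,k)[:1]:
            if r["confidence"]>.5: obs.append((n,k,r["centre"]))
    for r in place_of(n,"clip_mark")[:3]: clip.append((n,r["confidence"],r["centre"]))
def W(s,p):
    c,q=np.cos(s[2]),np.sin(s[2]); return np.array([s[0]+c*p[0]-q*p[1],s[1]+q*p[0]+c*p[1],p[2]])
res=lambda s:np.concatenate([proj(cams[n],W(s,P[k]))-px for n,k,px in obs])
s=least_squares(res,[.532,.016,.03],loss="soft_l1").x; print("pose",s,np.degrees(s[2]))
for (n,k,_),e in zip(obs,res(s).reshape(-1,2)): print(n,k,e.round(1))
np.save("pose.npy",s)
for n,cf,px in clip:
    w=at_z(cams[n],px,.097)-[s[0],s[1],0]; c,q=np.cos(s[2]),np.sin(s[2]); print("clip",n,round(cf,2),np.round(px,1),"board",np.round([c*w[0]+q*w[1],-q*w[0]+c*w[1]],4))
im=cams["top"]["img"].copy()
a=cv2.resize(im[190:290,140:290],None,fx=5,fy=5,interpolation=cv2.INTER_CUBIC)
for n in range(1,7):
    t=np.radians(62.5-25*(n-1))
    p=(proj(cams["top"],W(s,(.0305*np.cos(t),.13+.0305*np.sin(t),.1)))-[140,190]+.5)*5
    cv2.circle(a,tuple(int(v) for v in p),3,(0,0,255),-1)
cv2.imwrite("pics/a.png",a)
E
```

```text
pose [0.5331515  0.01446695 0.01190035] 0.6818399785497122
top manifold [-0.9  1.2]
top number_4 [0.1 0.2]
top pull_top [ 1.7 -0.1]
top pointer_tip [-1.8 -0.1]
scene manifold [ 1.4 -2.7]
scene sleeve_top [2.6 0.3]
scene number_4 [-3.5  1.1]
scene pull_top [-1.3  1.3]
scene pointer_tip [-0.6 -0.2]
clip top 0.44 [345.1 226.2] board [ 0.0289 -0.1159]
clip scene 0.5 [229.9 200.2] board [ 0.0271 -0.1202]
clip scene 0.48 [291.  232.8] board [0.0874 0.0159]
```

View pics/a.png

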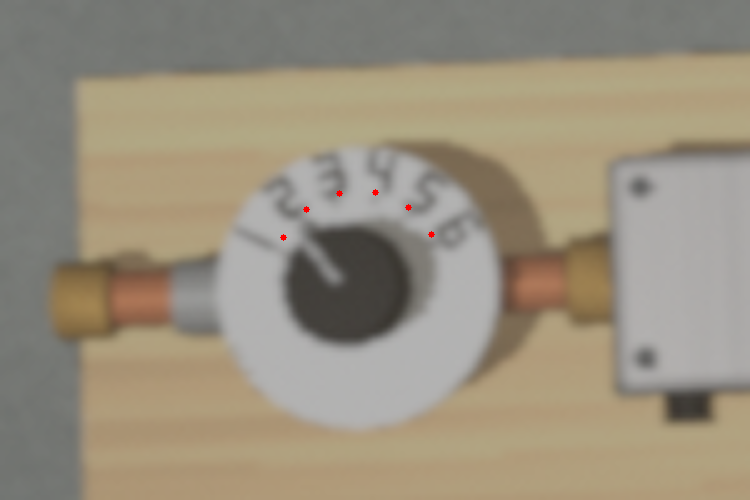

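```bash
python3 - <<'E'
from h import *
c=read_camera("top"); im=c["img"]; hsv=cv2.cvtColor(im,cv2.COLOR_BGR2HSV)
m=cv2.inRange(hsv,(8,50,90),(30,200,255)); m[:, :150]=0; m[:180]=0
m=cv2.morphologyEx(m,cv2.MORPH_CLOSE,np.ones((25,25))); m=cv2.morphologyEx(m,cv2.MORPH_OPEN,np.ones((41,41)))
cn=max(cv2.findContours(m,0,2)[0],key=cv2.contourArea)[:,0]
w=np.array([at_z(c,p,.018)[:2] for p in cn.astype(float)])
(r)=cv2.minAreaRect((w*1000).astype(np.float32)); print(r)
print("plate",at_z(c,(211.4,247.3),.092),"sleeve",at_z(c,(209,246.3),.137))
# plate by white threshold
g=im[200:300,150:260]; mw=((g.min(2)>145)).astype(np.uint8); mw=cv2.morphologyEx(mw,3,np.ones((31,31)));mw=cv2.morphologyEx(mw,2,np.ones((15,15)))
k=max(cv2.findContours(mw,0,1)[0],key=cv2.contourArea); e=cv2.fitEllipse(k); print(e, at_z(c,(e[0][0]+150,e[0][1]+200),.092))
E
```

```text
((536.5979614257812, -142.08135986328125), (231.14588928222656, 180.22128295898438), 89.63285064697266)
plate [0.52652397 0.14488013 0.092     ] sleeve [0.52724434 0.14314029 0.137     ]
((60.807865142822266, 47.60611343383789), (54.43206024169922, 55.037593841552734), 97.2377700805664) [0.52597008 0.14596424 0.092     ]
```

Call:
carry_out(
  rows="45 30 0 0; 45 30 0 0; 45 30 0 0; 45 40 0 0; 45 40 0 0; 30 45 0 0; 20 50 0 0; 10 50 0 0; 10 50 0 0; 10 50 0 0",
  claw=85,
)

```text
t: 3.0
eef_pos: [0.5188, -0.2237, 0.2315]
tool_rot: [0.0, 0.987, 0.16, 0.0]
contact_force: [0.6, -0.1, -0.2]
gripper_width: 0.995
grasp_force: 0.0
```

Call:
carry_out(
  rows="0 50 0 0; 0 50 0 0; 0 50 0 0; 0 50 0 0; 0 50 0 0; 0 50 0 0; 0 40 0 0; 0 0 0 0; 0 0 0 0",
)

```text
t: 4.12
eef_pos: [0.5186, 0.1138, 0.2313]
tool_rot: [0.0, 0.987, 0.16, -0.0]
contact_force: [-0.2, -0.5, 0.4]
gripper_width: 0.995
grasp_force: 0.0
```

```bash
python3 - <<'E'
from h import *
o=get_obs(); print(o["t"],o["eef_pos"],o["tool_rot"],o["q"],o["contact_force"])
c=read_camera("wrist"); cv2.imwrite("pics/w1.png",c["img"]); print(ray(c,(280,210)))
for k,z in dict(sleeve_top=.137,number_4=.092,pull_top=.157,pointer_tip=.097,clip_mark=.097,manifold=0).items():
    for r in place_of("wrist",k)[:2]: print(k,round(r["confidence"],2),np.round(r["centre"],1),np.round(at_z(c,r["centre"],z),4))
E
```

```text
4.125 [0.51856237 0.11384533 0.23125863] [ 3.34623710e-04  9.87117558e-01  1.59996281e-01 -6.72770597e-05] [-0.04598254  0.26297138 -0.34101631  1.88032146  0.10322959  1.01547947
 -1.68013238] [-0.17456338 -0.51859666  0.41294431]
(array([0.58757654, 0.1366431 , 0.37370377]), array([-0.27470579, -0.09911943, -0.95645031]))
sleeve_top 0.64 [238.1 185.8] [0.5276 0.1477 0.137 ]
sleeve_top 0.23 [361.  192.3] [0.5518 0.059  0.137 ]
number_4 0.56 [267.5 132.9] [0.5679 0.1391 0.092 ]
pull_top 0.96 [532.5 274.5] [ 0.5369 -0.0791  0.157 ]
pointer_tip 0.96 [495.7 220.3] [ 0.56   -0.0789  0.097 ]
clip_mark 0.89 [523.  224.1] [ 0.5645 -0.104   0.097 ]
manifold 0.66 [362.3 191.5] [0.5325 0.013  0.    ]
```

View pics/w1.png

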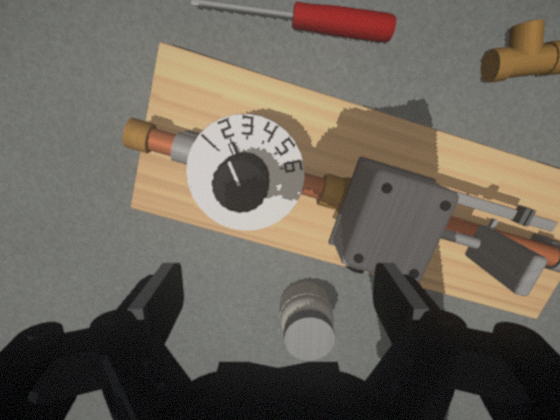

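```bash
python3 - <<'E'
from h import *
c=read_camera("wrist"); im=c["img"]
g=im[95:250,165:325]; hsv=cv2.cvtColor(g,cv2.COLOR_BGR2HSV)
pts=np.array([(187,172),(305,172),(245,114),(245,230)],float); print("plate",at_z(c,(245.5,172),.092))
d=((g.max(2)<60)).astype(np.uint8); d=cv2.morphologyEx(d,cv2.MORPH_CLOSE,np.ones((9,9))); d=cv2.morphologyEx(d,cv2.MORPH_OPEN,np.ones((21,21)))
k=max(cv2.findContours(d,0,1)[0],key=cv2.contourArea); e=cv2.fitEllipse(k); print(e[0][0]+165,e[0][1]+95,e[1])
for z in (.137,.125): print(z,at_z(c,(e[0][0]+165,e[0][1]+95),z))
for r in outline_of("wrist","number_4")[:1]: print(r["centre"],at_z(c,r["centre"],.092))
a=cv2.resize(im[130:240,180:310],None,fx=5,fy=5,interpolation=cv2.INTER_CUBIC)
for p,z,col in (((.5265,.1445,.137),0,(0,0,255)),((.5265,.1445,.092),0,(0,255,0))):
    for t in np.linspace(0,2*np.pi,60):
        r=.021 if p[2]>.1 else .052
        q=(proj(c,(p[0]+r*np.cos(t),p[1]+r*np.sin(t),p[2]))-[180,130]+.5)*5
        cv2.circle(a,tuple(int(v) for v in q),2,col,-1)
cv2.imwrite("pics/w2.png",a)
E
```

```text
plate [0.53015988 0.1472334  0.092     ]
243.9577178955078 192.72503662109375 (32.085968017578125, 41.2763671875)
0.137 [0.5239552  0.14211733 0.137     ]
0.125 [0.52072902 0.14239742 0.125     ]
[344.4, 187.2] [0.54471382 0.06009354 0.092     ]
```

View pics/w2.png

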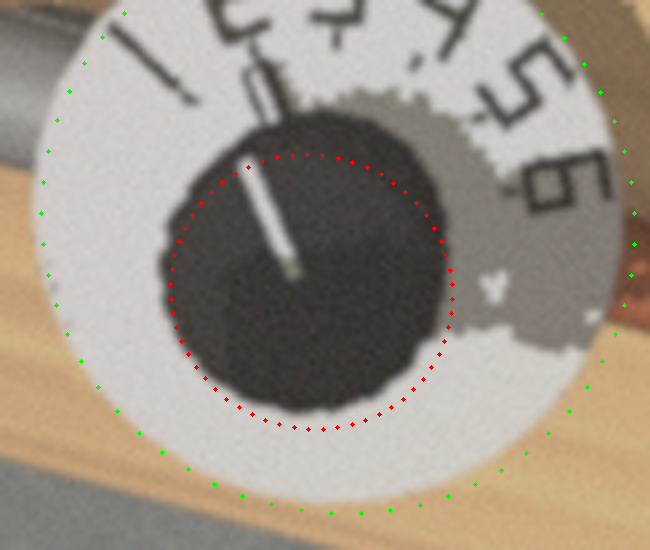

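Call:
carry_out(
  rows="9 32 0 7; 0 0 -30 0; 0 0 -30 0; 0 0 -30 0; 0 0 -20 0; 0 0 -15 0; 0 0 0 0; 0 0 0 0",
)

```text
t: 5.58
eef_pos: [0.5281, 0.1469, 0.1071]
tool_rot: [-0.0, 0.975, 0.22, 0.001]
contact_force: [-0.1, -0.3, 0.0]
gripper_width: 0.995
grasp_force: 0.0
```

```bash
python3 - <<'E'
from h import *
o=get_obs(); print(o["t"],o["eef_pos"],o["tool_rot"],o["contact_force"])
c=read_camera("wrist"); d=read_camera("scene"); a=cv2.resize(d["img"][130:260,270:430],(560,455)); cv2.imwrite("pics/w3.png",np.vstack([cv2.resize(c["img"][100:],None,fx=.5,fy=.5),cv2.resize(a,(280,228))]))
E
```

```text
5.575 [0.52809035 0.14686921 0.10707806] [-5.74434399e-05  9.75472137e-01  2.20121969e-01  6.51765765e-04] [-0.05775212 -0.2697938   0.04973751]
```

View pics/w3.png

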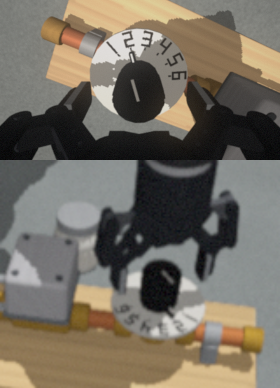

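Wrist view: fingers straddle the sleeve evenly, and the pointer is at 2. Close, then turn 50° clockwise.

Call:
carry_out(
  rows="0 0 0 0; 0 0 0 0; 0 0 0 0; 0 0 0 0; 0 0 0 0; 0 0 0 0; 0 0 0 0; 0 0 0 0",
  claw=30,
  force=40,
)

```text
t: 6.68
eef_pos: [0.5275, 0.147, 0.1068]
tool_rot: [-0.0, 0.975, 0.22, 0.0]
contact_force: [-2.6, 0.4, 4.9]
gripper_width: 0.48
grasp_force: 40.1
```

Call:
carry_out(
  rows="0 0 0 -6; 0 0 0 -6; 0 0 0 -6; 0 0 0 -6; 0 0 0 -6; 0 0 0 -6; 0 0 0 -6; 0 0 0 -6; 0 0 0 -3; 0 0 0 0",
)

```text
t: 7.92
eef_pos: [0.5275, 0.147, 0.1068]
tool_rot: [-0.0, 0.975, -0.221, 0.0]
contact_force: [-1.7, 0.5, 5.7]
gripper_width: 0.481
grasp_force: 40.2
```

```bash
python3 - <<'E'
from h import *
o=get_obs(); print(o["t"],o["eef_pos"],o["tool_rot"],o["contact_force"],o["torque"],o["grasp_force"],o["gripper_width"])
c=read_camera("wrist"); d=read_camera("scene"); a=cv2.resize(d["img"][130:260,270:430],(560,455)); cv2.imwrite("pics/w4.png",np.vstack([c["img"][80:260],a[-400:]]))
E
```

```text
7.925 [0.52745972 0.1470187  0.10679737] [-8.32439427e-05  9.75209679e-01 -2.21282778e-01  8.46583487e-05] [-1.70263116  0.5199234   5.67359193] [-0.02170459  0.52451186 -0.00214494] 40.15045881271362 0.48104864559517774
```

View pics/w4.png

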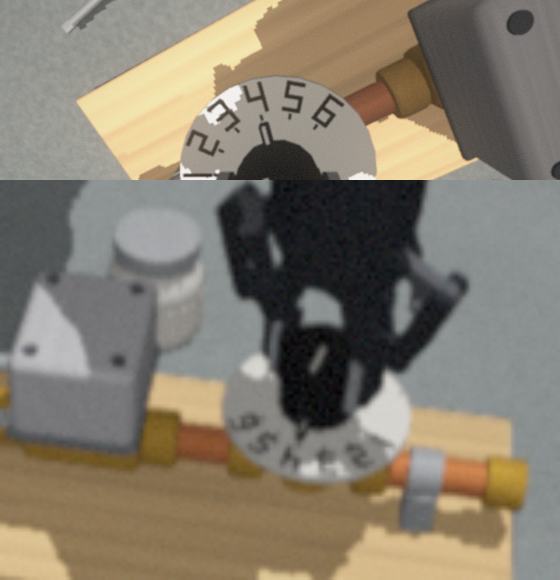

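Pointer nib at (265,130) is in line with 4's tick. Release, rise, and move above the tab.

Call:
carry_out(
  rows="0 0 0 0; 0 0 0 0; 0 0 0 0; 0 0 0 0; 0 0 20 0; 0 0 40 0; 0 0 40 0; 0 0 24 0",
  claw=85,
)

```text
t: 9.02
eef_pos: [0.5281, 0.1469, 0.2325]
tool_rot: [-0.001, 0.975, -0.221, 0.001]
contact_force: [-0.8, -0.7, 0.2]
gripper_width: 0.998
grasp_force: 0.0
```

Call:
carry_out(
  rows="0 -40 0 9; 0 -40 0 9; 0 -40 0 9; 0 -40 0 0; 0 -30 0 0; 0 0 0 0; 0 0 0 0; 0 0 0 0",
  claw=50,
)

```text
t: 10.02
eef_pos: [0.5276, -0.0419, 0.2303]
tool_rot: [-0.0, 1.0, 0.014, 0.0]
contact_force: [-1.2, 0.4, -0.4]
gripper_width: 0.583
grasp_force: 0.0
```

```bash
python3 - <<'E'
from h import *
o=get_obs(); print(o["t"],o["eef_pos"],o["tool_rot"],o["contact_force"],o["gripper_width"])
for n in ("wrist","top","scene"):
  c=read_camera(n); cv2.imwrite(f"pics/{n}5.png",c["img"])
  for k,z in dict(pull_top=.157,pointer_tip=.097,clip_mark=.097,sleeve_top=.137).items():
    for r in place_of(n,k)[:1]: print(n,k,round(r["confidence"],2),np.round(r["centre"],1),np.round(at_z(c,r["centre"],z),4))
E
```

```text
10.025 [ 0.52756095 -0.04189917  0.23030207] [-2.38341955e-04  9.99907279e-01  1.36152612e-02  2.42476745e-05] [-1.24332059  0.42443899 -0.44571389] 0.5833599544666597
wrist pull_top 0.58 [333.2 210.4] [ 0.5353 -0.0803  0.157 ]
wrist pointer_tip 0.56 [324.4 159.6] [ 0.5619 -0.0806  0.097 ]
wrist clip_mark 0.72 [353.8 158.6] [ 0.5634 -0.1054  0.097 ]
wrist sleeve_top 0.7 [ 26.6 205.6] [0.5268 0.1475 0.137 ]
top sleeve_top 0.93 [211.7 246.1] [0.5276 0.1384 0.137 ]
scene pull_top 0.71 [243.4 167.8] [ 0.5291 -0.0829  0.157 ]
scene pointer_tip 0.78 [241.3 201.6] [ 0.5606 -0.0823  0.097 ]
scene clip_mark 0.47 [230.9 199.9] [ 0.5604 -0.1038  0.097 ]
scene sleeve_top 0.88 [359.1 192.7] [0.5295 0.1411 0.137 ]
```

View pics/wrist5.png

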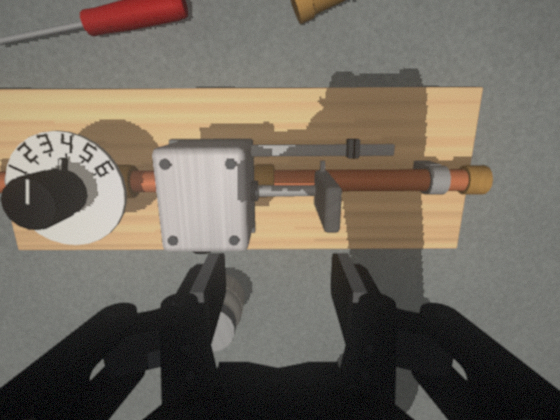

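Wrist view: sleeve at 4, tab top at (328,205), pointer (322,163), clip (353,148). Go down around the tab and grip.

Call:
carry_out(
  rows="6 -38 0 0; 0 0 0 0; 0 0 -30 0; 0 0 -30 0; 0 0 -30 0; 0 0 -20 0; 0 0 -8 0; 0 0 0 0; 0 0 0 0",
)

```text
t: 11.9
eef_pos: [0.5342, -0.0812, 0.1132]
tool_rot: [0.0, 1.0, 0.013, 0.001]
contact_force: [-0.1, -0.8, 0.1]
gripper_width: 0.585
grasp_force: 0.0
```

Call:
carry_out(
  rows="0 0 0 0; 0 0 0 0; 0 0 0 0; 0 0 0 0; 0 0 0 0; 0 0 0 0; 0 0 0 0; 0 0 0 0",
  claw=6,
  force=50,
)

```text
t: 12.9
eef_pos: [0.5338, -0.0802, 0.1129]
tool_rot: [-0.0, 1.0, 0.013, 0.0]
contact_force: [-1.2, 3.4, 5.7]
gripper_width: 0.134
grasp_force: 50.3
```

Call:
carry_out(
  rows="0 -3 0 0; 0 -4 0 0; 0 -4 0 0; 0 -4 0 0; 0 -4 0 0; 0 -3 0 0; 0 0 0 0; 0 0 0 0",
)

```text
t: 13.9
eef_pos: [0.5344, -0.1006, 0.1129]
tool_rot: [-0.001, 1.0, 0.014, 0.001]
contact_force: [-0.8, 6.5, 4.7]
gripper_width: 0.135
grasp_force: 50.1
```

```bash
python3 - <<'E'
from h import *
o=get_obs(); print(o["t"],o["eef_pos"],o["tool_rot"],o["contact_force"],o["grasp_force"],o["gripper_width"])
for n in ("wrist","top","scene"):
  c=read_camera(n); cv2.imwrite(f"pics/{n}6.png",c["img"])
  for k,z in dict(pointer_tip=.097,clip_mark=.097).items():
    for r in place_of(n,k)[:2]: print(n,k,round(r["confidence"],2),np.round(r["centre"],1),np.round(at_z(c,r["centre"],z),4))
  if n=="wrist":
    p=proj(c,(.562,-.103,.097)).astype(int); print(p); x0,y0=max(p[0]-70,0),max(p[1]-50,0)
    cv2.imwrite("pics/w6.png",cv2.resize(c["img"][y0:y0+100,x0:x0+140],None,fx=5,fy=5,interpolation=cv2.INTER_CUBIC)); print(x0,y0)
E
```

```text
13.9 [ 0.53444198 -0.10056419  0.11292778] [-1.25021592e-03  9.99902914e-01  1.38559610e-02  7.82089038e-04] [-0.77328213  6.50129267  4.73390799] 50.13061702251434 0.13512051780003223
wrist pointer_tip 0.65 [278.3 203.5] [ 0.5623 -0.1002  0.097 ]
wrist clip_mark 0.98 [288.2 200.8] [ 0.5639 -0.1051  0.097 ]
[283 204]
213 154
scene pointer_tip 0.81 [232.3 199.8] [ 0.5595 -0.1012  0.097 ]
scene pointer_tip 0.32 [232.6 166.2] [ 0.4587 -0.1341  0.097 ]
scene clip_mark 0.57 [229.4 201.8] [ 0.5662 -0.1049  0.097 ]
```

View pics/w6.png

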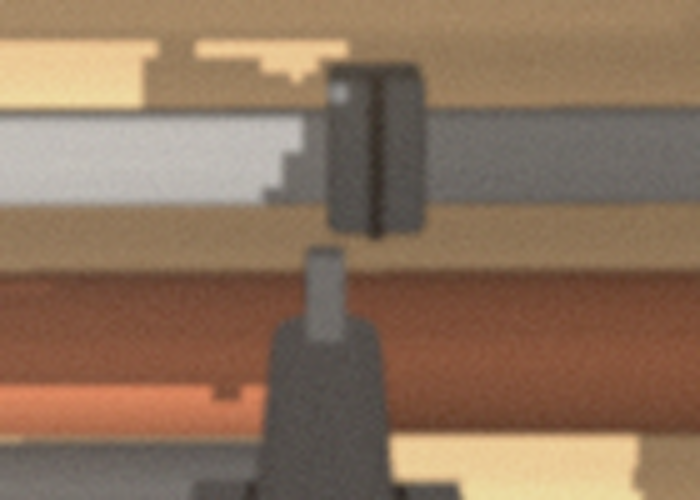

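Pointer tip is at crop column 325 and the clip line at 377; with the clip 96 px = 10 mm wide, about 5.3 mm is left.

Call:
carry_out(
  rows="0 -2 0 0; 0 -2 0 0; 0 -1.3 0 0; 0 0 0 0; 0 0 0 0; 0 0 0 0",
)

```text
t: 15.1
eef_pos: [0.5346, -0.1054, 0.1129]
tool_rot: [-0.001, 1.0, 0.014, 0.001]
contact_force: [0.3, 8.7, 5.4]
gripper_width: 0.137
grasp_force: 50.1
```

```bash
python3 - <<'E'
from h import *
o=get_obs(); print(o["t"],o["eef_pos"],o["contact_force"],o["grasp_force"])
c=read_camera("wrist")
for k in ("pointer_tip","clip_mark"):
  for r in place_of("wrist",k)[:1]: print(k,round(r["confidence"],2),np.round(r["centre"],1),np.round(at_z(c,r["centre"],.097),4))
cv2.imwrite("pics/w7.png",cv2.resize(c["img"][154:254,213:353],None,fx=5,fy=5,interpolation=cv2.INTER_CUBIC))
E
```

```text
15.1 [ 0.53459885 -0.1054082   0.11293961] [0.276233   8.6714635  5.38592646] 50.11552155017853
pointer_tip 0.64 [277.6 202.4] [ 0.563  -0.1046  0.097 ]
clip_mark 0.55 [277.7 198.2] [ 0.5652 -0.1046  0.097 ]
```

View pics/w7.png

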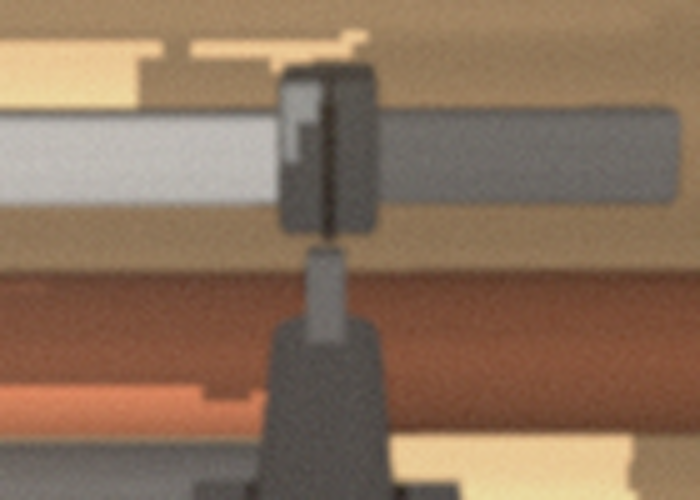

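Pointer tip is at column 326 and the clip line at 328, so they agree to about 0.2 mm. The grip is firm at 50 N, and the sleeve stood at 4 after release.

```bash
python3 -c "
from station import *
print(hand_in())"
```

```text
the job is handed in; nothing more can be done
None
```

I turned the sleeve from 2 to 4 and let go of it, then pulled the tab until its pointer stood within about 0.2 mm of the clip mark; the job is handed in with the arm still holding the tab.

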